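# Move the tube carrier from the mixer to the reader

## Task

The blood tubes have finished mixing: press the red catch button of the blue mixer so that the tube carrier springs loose, slide the carrier straight out of its dovetail by the orange grip, and slide it into the dovetail of the green reader until the reader's catch clicks up behind it and holds it, then let go. Keep the tubes upright, never ram or force the carrier or the docks (a firm push is enough: stop when it meets the end stop), and leave the steel rack, the white tray and the jar where they are.

Things in the scene. Friction and masses are not known exactly. Their poses are not given: they have to be found in the camera images.
- mixer: Dock with BLUE trim and guides, fixed; it holds the carrier at the start. Origin on the bench below the parked carrier's centre; x points into the dock (carriers slide out along -x, in along +x), y left, z up. Base x -92..130, y -52..86 mm, top (slideway floor) 22 mm above the bench; behind it a housing x 73..130, 78 mm high. Same rails as the reader.
- reader: Dock with GREEN trim and guides, fixed, empty at the start. Same shape, size and frame as the mixer, own yaw, on either side of it. But its catch, ejector and end stop are adjusted up to 11 mm nearer to or farther from the mouth, the button with them (shown by no reading): the parked carrier's centre ends between x = -12 and +14 mm, and the end must be felt.
- mixer_button (a point): Centre of the top of the mixer's red catch button at rest, a 26 x 26 mm upright block, top 46 mm above the bench, at x -59, y +67 mm in the mixer's frame. Pressed straight down about 6 mm (2 to 5 N; bottoms at 9 mm) it frees the carrier, which an ejector pushes 14 mm out over the catch; the button can then be let go. The point does not follow the button.
- reader_mouth (a point): On the reader's slideway floor, centre line, where its guides begin: x -50, 22 mm above the bench. The guides (12 mm high) narrow from x -50 to -30 and take in a carrier up to 7 mm off-centre. From x -30 to 50 two aluminium dovetail rails lean inwards over its foot, tops 38 mm above the bench: play 2 mm sideways, 3 mm upwards, so slide in no more than 2 mm above the floor.
- mixer_catch (a joint): Downward travel of the mixer's catch and button in m: 0 up (latched), 0.009 fully pressed, about 0.005 while a carrier lies over it.
- reader_catch (a joint): Downward travel of the reader's red catch in m: 0 up, 0.005 while a carrier lies over it, 0 again once clicked. A ramp rising 5 mm from the floor at x -73..-50 +-11 mm: the carrier rides it down (1 N) and it snaps up behind its rear edge. Over the last 17 mm before that an ejector resists with 4 to 6 N plus friction; a firm end stop comes 2.5 mm past the click: push on until 11 to 15 N, never 25.
- carrier_grip (a point): Centre of the carrier's orange grip block, 30 mm along x, 24 mm along y, 36 mm high (14 to 50 mm above the carrier's underside; this point is 32 mm above it). Parked in a dock, 54 mm above the bench. x points the way it slides in, z up.
- carrier: Tube carrier, 0.28 kg (varies), origin at the centre of its underside, axes as the grip's. 100 mm long (x), white dovetail foot 66 mm wide below, 56 mm above, 14 mm high, which stands on the slideway floor; four capped tubes fixed on it at x +-40, y +-14 mm, tops 59 mm above the underside. Parked in the mixer: at its x = 0 within 1 mm.
- rack: Bystander: steel tube rack 200 x 90 x 72 mm with red and purple capped tubes up to 93 mm, origin under its centre. Leave it alone.
- tray: Bystander: white tray 200 x 110 x 30 mm with yellow capped tubes up to 95 mm, origin under its centre. Leave it alone.
- jar: Bystander: jar with blue cap, 50 mm across, 60 mm high, origin under its centre. Leave it alone.

How it is judged:
By the outcome, as a careful person would: the job done as asked, in the order asked, and still so for the second after the job is handed in, with the robot touching nothing.
It also fails if it takes over 64 s, if anything falls off the work surface, if the arm or the gripper's body presses on something with over 40 N, if the wrist force passes 120 N, or if a joint passes its speed limit or range.

## Robot

A 6-joint arm with a two-finger parallel gripper is mounted at the origin on the work surface. World frame = base frame: x ahead of the robot, y to its left, z up, the work surface at z = 0. Lengths are in m, angles in rad, forces in N, time in s.
With the tool pointing down it reaches from about 0.35 to 0.975 m from the base axis. Payload 4.9 kg.
Tool frame: the origin (TCP) lies on the centre line of the jaws, within the pads' length; the fingertips stand 25 mm ahead of it and the grasp point (between the pads) lies 6 mm ahead of it; x points along the fingers, y is the direction in which the jaws open and shut, and the axes are right-handed (so a half turn about x gives the same grasp; the last joint's range is limited). The gripper opens to 85 mm and grips with 20 to 120 N. Pads are 22 mm wide; open, the fingers measure 114 mm over their backs; the gripper's body (76 mm by 85 mm) begins 54 mm behind the grasp point. The pads swing forward as they close: fully open they stand 13 mm farther back than shut.
Start: joints at [-1.392, 0.053, 1.613, -0, 1.476, -0.119], TCP at [0.183, -0.597, 0.256] pointing down, gripper open.
Joint ranges: [-3.01, 3.01], [-1.01, 2.22], [0.06, 2.58], [-1.02, 4.17], [0.09, 2.62], [-3.14, 3.14]. Speed limits (rad/s): [2.57, 2.57, 3.14, 3.14, 3.14, 3.14].

## Interface

Orientations are given as a rotation vector (axis times angle).
In Python, from rig import state, get_image, finish_job gives the robot as it stands. The module is installed in compiled form; this text tells all that it offers.
- The arm moves only by the tool arm_command, never from a script. Its argument "targets" is a list that holds one entry, the list of rows, each a list of 7 numbers: the turn, a rotation vector about the tool's x, y, z in rad, then the shift along the tool's x, y, z in cm, then the opening, from 0 (shut) to 1 (fully open). In form: [[[ax, ay, az, x, y, z, claw], ...]]. A call has 1 to 8 rows; each row shifts and turns the pose as measured when the row begins, along the tool's axes as they then stand; what a row does not reach is not made up. A row lasts 1/8 s, in which the tool goes at most 62.5 mm and 10.7 degrees, less where a joint would pass 70% of its speed; a pose out of reach is approached as far as the arm can. A call with a gripper value outside its range is refused whole. The fingers move at their own pace and stop on an object; "grip_force" is the grip in N (left out, the last holds). Time passes only in rows, so rows that do not move let the fingers close. It gives the time, the measured TCP pose, the force and the opening at its end, in the units of the state.
- state(): the state, without advancing time (a new reading comes with each control period).
- get_image(name): name is "scene" or "top" or "wrist"; returns a dict with "image" (480x640x3 uint8, red, green, blue), "fov_y" (degrees; the focal length in pixels is half the picture's height over the tangent of half this angle, whatever the lens; pixels are square), "cx", "cy" (the principal point, pixels), "T" (4x4, takes a point from camera to world coordinates). Camera axes: x right, y down, z forward; pixel columns grow to the right and rows downward; lengths in m; the calibration is good to about 2 mm. A picture is of the moment at which its call begins. There is no depth.
- finish_job(): hands the job in, once; it reports no verdict.
The state is a dict: "clock": time; "joint_pos": joint angles; "joint_vel": joint speeds; "effort": joint torques, N m; "eef_pos": TCP position; "tool_rot": TCP orientation; "contact_force": force on the tool from outside, world axes, zero at the start; "wrist_torque": the same for the moment, N m; "gripper_width": finger opening in m.
Only numpy, scipy, OpenCV 4.12 (cv2) and the standard library are available. Lean on these libraries where they do the work, as an engineer would, in place of code of your own. Each camera call takes 0.05 s, during which the arm holds its last target. There are 200 camera calls.

## Working session

There is one attempt and no reset: what is moved stays moved. The work goes in short steps, Python scripts to look and compute and a tool call to move; the robot and the scene stay as the last step left them, time stands still between calls to the robot, and variables do not carry over. Pictures are saved under pics/ and viewed, about 8 in all and at most 12, crops included, and the job is handed in when it is done.

Besides the shell and the picture viewer there is one more tool, called after "Call:" as name([rows], argument=value, ...), one row to a line, values as JSON. arm_command: Moves the arm, as the interface text tells. Its arguments: {"type":"object","properties":{"targets":{"type":"array","items":{"type":"array","items":{"type":"array","items":{"type":"number"}}}},"grip_force":{"type":"number"}},"required":["targets"]}

```bash
mkdir -p pics; cat > h.py <<'E'
import numpy as np, cv2
from rig import state,get_image,finish_job
from scipy.spatial.transform import Rotation as R
def save(n,f):
    d=get_image(n); cv2.imwrite('pics/'+f,d['image'][:,:,::-1]); np.savez('pics/'+f+'.npz',**{k:np.array(v) for k,v in d.items()}); return d
def load(f): return dict(np.load('pics/'+f+'.npz'))
def ray(d,u,v,z):
    f=240/np.tan(np.radians(float(d['fov_y']))/2)
    r=d['T'][:3,:3]@np.array([(u-d['cx'])/f,(v-d['cy'])/f,1]); o=d['T'][:3,3]
    return o+r*(z-o[2])/r[2]
def proj(d,p):
    f=240/np.tan(np.radians(float(d['fov_y']))/2)
    q=d['T'][:3,:3].T@(np.array(p)-d['T'][:3,3]); return np.array([d['cx']+f*q[0]/q[2],d['cy']+f*q[1]/q[2]])
E
python3 - <<'E'
from h import *
for n in ('top','scene'):
    d=save(n,n+'1.png'); print(n,d['fov_y'],d['cx'],d['cy'],np.round(d['T'],3).tolist())
s=state(); print(s['clock'],s['eef_pos'],s['tool_rot'],s['contact_force'],s['gripper_width'])
E
```

```text
top 51.94331971236667 318.6089995200167 236.59296032963726 [[0.018, -0.99, 0.137, 0.396], [-1.0, -0.019, -0.001, 0.019], [0.004, -0.137, -0.991, 1.142], [0.0, 0.0, 0.0, 1.0]]
scene 48.08241439420728 321.9192797167696 233.47222798964387 [[0.422, 0.783, -0.457, 1.046], [0.906, -0.362, 0.217, -0.245], [0.004, -0.505, -0.863, 1.033], [0.0, 0.0, 0.0, 1.0]]
0.1 [ 0.18328111 -0.59697289  0.25515565] [ 2.06198989  0.31127735 -2.06213369] [-0.92172023 -0.19202111 -0.69290333] 0.08534238725879986
```

View pics/top1.png

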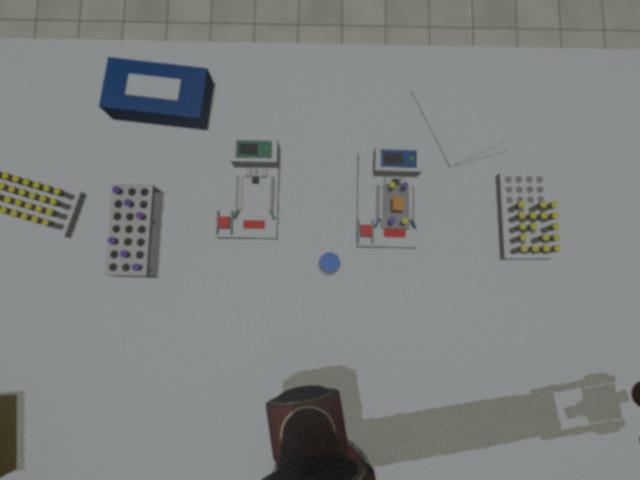

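View pics/scene1.png

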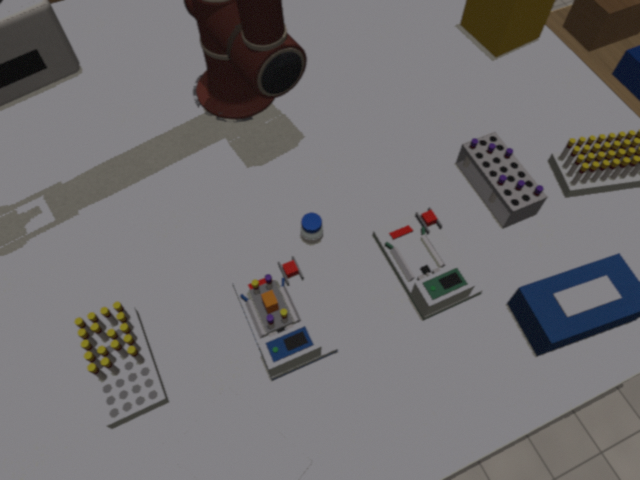

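The top view shows the mixer (grip about (397,204), button (366,231)), the reader to its left (button (224,222), catch (254,224)) and the jar at (330,262) in between. Both docks point away from the robot. Next I measure by colour.

```bash
python3 - <<'E'
from h import *
def blobs(f,lo,hi,amin):
    d=load(f); h=cv2.cvtColor(d['image'],cv2.COLOR_RGB2HSV); m=cv2.inRange(h,np.array(lo),np.array(hi))
    n,l,s,c=cv2.connectedComponentsWithStats(m)
    return d,[(c[i],s[i]) for i in range(1,n) if s[i][4]>=amin]
for f in('top1.png','scene1.png'):
  for nm,lo,hi,zs in(('red',(0,180,110),(4,255,255),(.046,.025)),('orange',(8,180,120),(17,255,255),(.072,)),('green',(65,80,40),(90,255,255),(.079,.034)),('blue',(100,100,60),(125,255,255),(.06,.078,.034))):
    d,b=blobs(f,lo,hi,12)
    for c,s in b: print(f[:3],nm,c.round(1),s[2:5],[ray(d,*c,z)[:2].round(4).tolist() for z in zs])
E
```

```text
top green [265.2 148.3] [10 12 46] [[0.7401, 0.1409], [0.7546, 0.1461]]
top green [411. 158.] [ 5  5 21] [[0.7239, -0.1845], [0.7378, -0.1932]]
top blue [153.9  88.3] [ 107   61 3759] [[0.8844, 0.4046], [0.8763, 0.3982], [0.8961, 0.4139]]
top blue [383.3 153.6] [ 6  8 19] [[0.7389, -0.1253], [0.7332, -0.1229], [0.7472, -0.1287]]
top blue [405.8 159.1] [ 29  15 180] [[0.7269, -0.1764], [0.7214, -0.1732], [0.7348, -0.1811]]
top blue [329.3 262.1] [ 19  19 270] [[0.4897, -0.0065], [0.4882, -0.0061], [0.492, -0.0071]]
sce red [428.8 216.2] [13 11 87] [[0.5814, 0.2319], [0.5715, 0.242]]
sce red [400.6 231.8] [ 21  11 103] [[0.5901, 0.157], [0.5804, 0.1655]]
sce red [289.7 267.3] [ 13  12 106] [[0.5685, -0.0908], [0.5583, -0.0875]]
sce red [261.8 281.6] [ 5  5 18] [[0.5744, -0.1545], [0.5644, -0.1526]]
sce orange [268.8 298.1] [ 14  15 132] [[0.6252, -0.1577]]
sce green [441.2 284.8] [ 42  29 403] [[0.7435, 0.1567], [0.7293, 0.1756]]
sce green [274.9 349.2] [ 5  6 23] [[0.7266, -0.1863], [0.7116, -0.1836]]
sce blue [635.2  52.6] [ 12  16 113] [[0.3778, 0.9758], [0.3901, 0.9532], [0.3599, 1.0084]]
sce blue [311.2 221.6] [ 20  18 287] [[0.4948, -0.0087], [0.505, -0.0131], [0.4801, -0.0024]]
sce blue [582.8 298.3] [ 120   89 4851] [[0.8793, 0.4018], [0.8824, 0.3898], [0.8749, 0.4191]]
sce blue [282.6 281.1] [ 3  7 14] [[0.5976, -0.1178], [0.6058, -0.1202], [0.5856, -0.1144]]
sce blue [243.6 297.5] [ 6  6 17] [[0.5982, -0.2008], [0.6065, -0.2017], [0.5862, -0.1997]]
sce blue [286.5 345.1] [ 45  34 510] [[0.7221, -0.1625], [0.7281, -0.164], [0.7135, -0.1603]]
```

```bash
python3 - <<'E'
from h import *
d=load('top1.png'); h=cv2.cvtColor(d['image'],cv2.COLOR_RGB2HSV); print(h[224,254],h[231,366],h[204,397],d['image'][224,254])
for nm,m,zs in(('red',((h[...,0]<6)|(h[...,0]>174))&(h[...,1]>150)&(h[...,2]>90),(.046,.025)),('org',(h[...,0]>=7)&(h[...,0]<18)&(h[...,1]>150)&(h[...,2]>90),(.072,)),):
  n,l,s,c=cv2.connectedComponentsWithStats(m.astype(np.uint8))
  for i in range(1,n):
    if s[i][4]>20: print(nm,c[i].round(1),s[i],[ray(d,*c[i],z)[:2].round(4).tolist() for z in zs])
big=cv2.resize(d['image'][130:275,205:435,::-1],None,fx=3.4,fy=3.4,interpolation=cv2.INTER_CUBIC); cv2.imwrite('pics/crop.png',big)
print(big.shape)
E
```

```text
[  2 150 136] [  0 136 135] [ 18 140 137] [136  60  56]
(493, 782, 3)
```

View pics/crop.png

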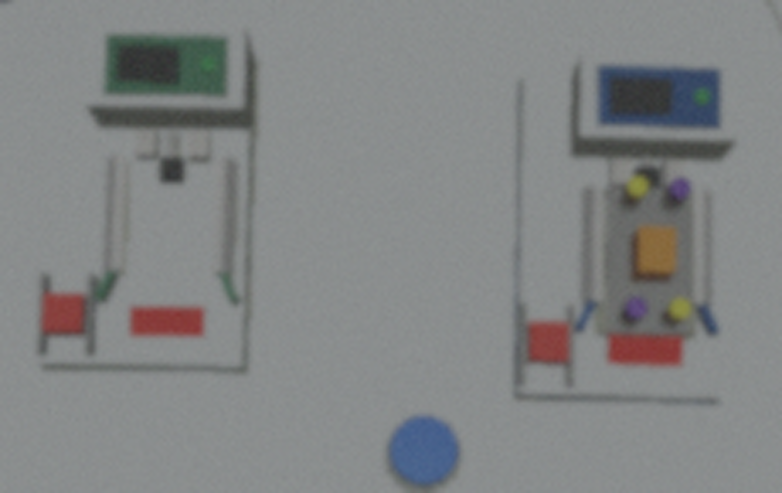

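The crop shows the reader at left and the mixer at right. Each button stands between two thin dark guard plates that run along x, so I'll press with the 22 mm pad width across them. Next I loosen the masks.

```bash
python3 - <<'E'
from h import *
d=load('top1.png'); h=cv2.cvtColor(d['image'],cv2.COLOR_RGB2HSV); H,S,V=[h[...,i].astype(int) for i in range(3)]
for nm,m,zs in(('red',((H<9)|(H>172))&(S>90)&(V>90),(.046,.0245)),('org',(H>=11)&(H<20)&(S>90)&(V>90),(.072,)),('grn',(H>60)&(H<90)&(S>60),(.078,.034)),('blu',(H>100)&(H<125)&(S>80),(.078,.034))):
  n,l,s,c=cv2.connectedComponentsWithStats(m.astype(np.uint8))
  for i in range(1,n):
    if s[i][4]>7 and 130<c[i][1]<275 and 200<c[i][0]<435: print(nm,c[i].round(1),s[i],[ray(d,*c[i],z)[:2].round(4).tolist() for z in zs])
s=state(); print(R.from_rotvec(s['tool_rot']).as_matrix().round(3))
def blk(p,q,n): # button, catch
  v=np.array(p)-np.array(q); print(n,'yaw',np.degrees(np.arctan2(v[1],v[0])-np.arctan2(67,2.5)),np.hypot(*v))
# scene: red button/catch
e=load('scene1.png')
blk(ray(e,289.7,267.3,.046)[:2],ray(e,261.8,281.6,.0245)[:2],'mix sc')
blk(ray(e,428.8,216.2,.046)[:2],ray(e,400.6,231.8,.0245)[:2],'rd sc')
E
```

```text
red [223.1 221.9] [218 216  12  12 124] [[0.5772, 0.2338], [0.5808, 0.238]]
red [253.5 224. ] [244 221  20   7 140] [[0.5738, 0.1651], [0.5773, 0.168]]
red [366.  230.1] [361 225  11  11 119] [[0.5647, -0.0883], [0.568, -0.0904]]
red [394.2 232.4] [384 228  21   9 164] [[0.5605, -0.1519], [0.5637, -0.1552]]
org [397.4 203.4] [392 197  12  14 160] [[0.6218, -0.1551]]
grn [243.4 141.9] [241 141   6   3   9] [[0.7542, 0.1901], [0.769, 0.1972]]
grn [258.1 149.6] [237 142  34  15 269] [[0.737, 0.1566], [0.751, 0.1623]]
grn [411.2 157.9] [409 156   5   5  19] [[0.7244, -0.1851], [0.7379, -0.1935]]
blu [401.2 158.3] [382 150  34  17 304] [[0.7231, -0.1629], [0.7366, -0.1704]]
blu [412.9 223.6] [412 221   3   6   8] [[0.576, -0.1877], [0.5834, -0.1963]]
blu [329.1 262.1] [320 253  19  19 292] [[0.4883, -0.0058], [0.4921, -0.0068]]
[[-0.     0.293 -0.956]
 [ 0.002 -0.956 -0.293]
 [-1.    -0.002 -0.   ]]
mix sc yaw -1.8154933924570942 0.0620086455280918
rd sc yaw 1.0548199518638304 0.0660146927093019
```

```bash
cat >> h.py <<'E'
def yaw(M): return np.arctan2(-M[1,2],-M[0,2])
def plan(pos,psi=None,n=None,claw=1.0):
    """rows from the present pose to TCP pos, tool down, heading psi (deg)"""
    s=state(); p=np.array(s['eef_pos']); M=R.from_rotvec(s['tool_rot'])
    psi=yaw(M.as_matrix()) if psi is None else np.radians(psi)
    G=R.from_matrix(np.array([[0,np.sin(psi),-np.cos(psi)],[0,-np.cos(psi),-np.sin(psi)],[-1,0,0]]))
    w=(M.inv()*G).as_rotvec(); d=np.array(pos)-p
    n=n or int(np.ceil(max(np.linalg.norm(d)/.058,np.degrees(np.linalg.norm(w))/9.8,1)))
    for i in range(n):
        print([*(w/n).round(3).tolist(),*(M.inv().apply(d/n)*100).round(2).tolist(),claw]); M=M*R.from_rotvec(w/n)
def where():
    s=state(); M=R.from_rotvec(s['tool_rot']).as_matrix()
    print('t',round(s['clock'],2),'p',np.round(s['eef_pos'],4),'psi',np.degrees(yaw(M)).round(2),'down',M[:,0].round(3),'F',np.round(s['contact_force'],1),'w',round(s['gripper_width'],4))
E
python3 -c "
from h import *
plan([.56,-.10,.27],90,13,0)"
```

```text
[-0.098, -0.0, 0.0, -0.11, -2.8, -3.89, 0]
[-0.098, -0.0, 0.0, -0.11, -2.41, -4.15, 0]
[-0.098, -0.0, 0.0, -0.11, -1.99, -4.36, 0]
[-0.098, -0.0, 0.0, -0.11, -1.56, -4.54, 0]
[-0.098, -0.0, 0.0, -0.11, -1.11, -4.67, 0]
[-0.098, -0.0, 0.0, -0.11, -0.64, -4.75, 0]
[-0.098, -0.0, 0.0, -0.11, -0.18, -4.79, 0]
[-0.098, -0.0, 0.0, -0.11, 0.29, -4.79, 0]
[-0.098, -0.0, 0.0, -0.11, 0.76, -4.74, 0]
[-0.098, -0.0, 0.0, -0.11, 1.22, -4.64, 0]
[-0.098, -0.0, 0.0, -0.11, 1.67, -4.5, 0]
[-0.098, -0.0, 0.0, -0.11, 2.1, -4.31, 0]
[-0.098, -0.0, 0.0, -0.11, 2.51, -4.09, 0]
```

Call:
arm_command([
  [[-0.098,0,0,-0.1,-2.8,-3.9,0],[-0.098,0,0,-0.1,-2.4,-4.15,0],[-0.098,0,0,-0.1,-2.0,-4.35,0],[-0.098,0,0,-0.1,-1.55,-4.55,0],[-0.098,0,0,-0.1,-1.1,-4.65,0],[-0.098,0,0,-0.1,-0.65,-4.75,0],[-0.098,0,0,-0.1,-0.2,-4.8,0],[-0.098,0,0,-0.1,0.3,-4.8,0]],
])

```text
clock: 1.1
eef_pos: [0.4156, -0.28, 0.2595]
tool_rot: [1.55, 0.958, -1.547]
contact_force: [0.4, 0.2, -0.9]
gripper_width: 0.0
```

Call:
arm_command([
  [[-0.098,0,0,-0.1,0.75,-4.75,0],[-0.098,0,0,-0.1,1.2,-4.65,0],[-0.098,0,0,-0.1,1.65,-4.5,0],[-0.098,0,0,-0.1,2.1,-4.3,0],[-0.098,0,0,-0.1,2.5,-4.1,0],[0,0,0,0,0,0,0]],
])

```text
clock: 1.85
eef_pos: [0.5584, -0.0743, 0.263]
tool_rot: [1.183, 1.24, -1.178]
contact_force: [-0.4, -1.1, -0.2]
gripper_width: -0.0
```

```bash
python3 -c "
from h import *
where(); save('wrist','w1.png')"
```

```text
t 1.85 p [ 0.5584 -0.0743  0.263 ] psi 92.37 down [-0.006  0.01  -1.   ] F [-0.4 -1.1 -0.2] w -0.0
```

View pics/w1.png

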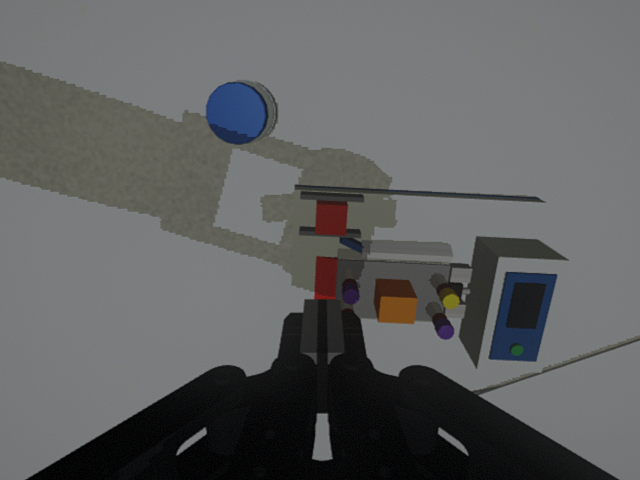

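The close view shows the button at about (331,218) between its guard plates, the orange grip at (396,300), the mixer's left edge along (295,186)-(545,200), and the jar at (238,112).

```bash
python3 - <<'E'
from h import *
d=load('w1.png'); h=cv2.cvtColor(d['image'],cv2.COLOR_RGB2HSV); H,S,V=[h[...,i].astype(int) for i in range(3)]
for nm,m,zs in(('red',((H<6)|(H>172))&(S>120)&(V>60),(.046,.0245)),('org',(H>=8)&(H<20)&(S>120)&(V>150),(.072,))):
  n,l,s,c=cv2.connectedComponentsWithStats(m.astype(np.uint8))
  for i in range(1,n):
    if s[i][4]>100:
      k=s[i]; print(nm,c[i].round(1),k,[ray(d,*c[i],z)[:2].round(4).tolist() for z in zs])
      r=cv2.minAreaRect(np.argwhere(l==i)[:,::-1].astype(np.float32)); b=[ray(d,*q,zs[0])[:2] for q in cv2.boxPoints(r)]; print(np.round(b,4).tolist(),[np.degrees(np.arctan2(*(b[j+1]-b[j])[::-1])).round(1) for j in range(3)])
def ln(a,b,z):
  v=ray(d,*b,z)-ray(d,*a,z); print(z,ray(d,*a,z)[:2].round(4),np.degrees(np.arctan2(v[1],v[0])).round(2))
for z in(0,.022): ln((300,187),(540,199.5),z)
ln((505,272),(491,359),.078);ln((555,274),(505,272),.078)
e=load('top1.png'); 
for a,b in(((205+517/3.4,130+398/3.4),(205+520/3.4,130+80/3.4)),((205+246/3.4,130+370/3.4),(205+252/3.4,130+130/3.4)),((205+42/3.4,130+367/3.4),(205+246/3.4,130+370/3.4)),((205+517/3.4,130+398/3.4),(205+718/3.4,130+401/3.4))):
  p,q=ray(e,*a,.0),ray(e,*b,.0); v=q-p; print(p.round(4),q.round(4),np.degrees(np.arctan2(v[1],v[0])).round(2))
E
```

```text
red [330.8 219.2] [315 203  33  33 938] [[0.5645, -0.0898], [0.5651, -0.096]]
[[0.5515, -0.103], [0.552, -0.0764], [0.5773, -0.0768], [0.5774, -0.1035]] [np.float64(88.9), np.float64(-0.9), np.float64(-89.8)]
red [325.3 278.2] [315 257  23  43 872] [[0.5624, -0.1434], [0.5629, -0.153]]
[[0.5534, -0.1639], [0.5535, -0.1236], [0.5716, -0.1237], [0.5722, -0.164]] [np.float64(89.9), np.float64(-0.1), np.float64(-89.2)]
0 [ 0.5359 -0.0733] -0.52
0.022 [ 0.537  -0.0687] -0.52
0.078 [ 0.7019 -0.1175] -88.22
0.078 [ 0.7413 -0.1174] -179.9
[ 0.5313 -0.0722  0.    ] [ 0.7569 -0.0726  0.    ] -0.1
[0.5472 0.1142 0.    ] [0.717  0.1151 0.    ] 0.28
[0.5466 0.2544 0.    ] [0.5472 0.1142 0.    ] -89.78
[ 0.5313 -0.0722  0.    ] [ 0.5318 -0.2102  0.    ] -89.79
```

```bash
python3 -c "
from h import *
plan([.565,-.0895,.09],90,5,0)"
```

```text
[0.008, -0.002, 0.001, 3.45, 0.16, 0.32, 0]
[0.008, -0.002, 0.001, 3.45, 0.15, 0.31, 0]
[0.008, -0.002, 0.001, 3.45, 0.15, 0.3, 0]
[0.008, -0.002, 0.001, 3.45, 0.15, 0.3, 0]
[0.008, -0.002, 0.001, 3.46, 0.15, 0.29, 0]
```

Call:
arm_command([
  [[0.008,-0.002,0.001,3.45,0.15,0.3,0],[0.008,-0.002,0.001,3.45,0.15,0.3,0],[0.008,-0.002,0.001,3.45,0.15,0.3,0],[0.008,-0.002,0.001,3.45,0.15,0.3,0],[0.008,-0.002,0.001,3.45,0.15,0.3,0],[0,0,0,0,0,0,0]],
])

```text
clock: 2.65
eef_pos: [0.5613, -0.096, 0.0852]
tool_rot: [1.215, 1.203, -1.222]
contact_force: [0.6, 0.6, 0.7]
gripper_width: -0.0003
```

```bash
python3 -c "
from h import *
where(); plan([.565,-.0895,.072],90,2,0)"
```

```text
t 2.65 p [ 0.5613 -0.096   0.0852] psi 89.29 down [-0.003 -0.003 -1.   ] F [0.6 0.6 0.7] w -0.0003
[-0.006, 0.002, 0.001, 0.66, 0.18, -0.33, 0]
[-0.006, 0.002, 0.001, 0.66, 0.18, -0.33, 0]
```

Call:
arm_command([
  [[-0.006,0.002,0.001,0.1,0.18,-0.33,0],[-0.006,0,0,0.2,0.18,-0.3,0],[0,0,0,0.7,0,0,0],[0,0,0,0.3,0,0,0]],
])

```text
clock: 3.15
eef_pos: [0.568, -0.091, 0.0772]
tool_rot: [1.21, 1.201, -1.207]
contact_force: [0.7, 1.0, 0.5]
gripper_width: 0.0001
```

```bash
python3 -c "
from h import *
where()"
```

```text
t 3.15 p [ 0.568  -0.091   0.0772] psi 89.95 down [ 0.007 -0.004 -1.   ] F [0.7 1.  0.5] w 0.0001
```

Call:
arm_command([
  [[0,0.007,0,0.5,0,0,0],[0,0,0,0.3,0,0,0],[0,0,0,0.3,0,0,0]],
])

```text
clock: 3.52
eef_pos: [0.5686, -0.0911, 0.0663]
tool_rot: [1.216, 1.206, -1.203]
contact_force: [-0.1, 0.4, 2.8]
gripper_width: -0.0001
```

Call:
arm_command([
  [[0,0,0,0.3,0,0,0],[0,0,0,0.2,0,0,0]],
])

```text
clock: 3.78
eef_pos: [0.5687, -0.0909, 0.0615]
tool_rot: [1.216, 1.207, -1.203]
contact_force: [-4.4, 1.2, 12.1]
gripper_width: -0.0001
```

Call:
arm_command([
  [[0,0,0,-0.5,0,0,0],[0,0,0,-4.0,0,0,0.3],[0,0,0,-5.0,0,0,1],[0,0,0,-4.0,0,0,1],[0,0,0,0,0,0,1]],
])

```text
clock: 4.4
eef_pos: [0.5671, -0.0914, 0.1992]
tool_rot: [1.215, 1.208, -1.204]
contact_force: [0.6, 0.5, 0.3]
gripper_width: 0.0719
```

```bash
cat > m.py <<'E'
from h import *
def org(f,z=.072):
  d=load(f); h=cv2.cvtColor(d['image'],cv2.COLOR_RGB2HSV); H,S,V=[h[...,i].astype(int) for i in range(3)]
  m=((H>=9)&(H<21)&(S>90)&(V>(150 if f[0]=='w' else 90))).astype(np.uint8); n,l,s,c=cv2.connectedComponentsWithStats(m)
  for i in range(1,n):
    if s[i][4]>60 and (f[0]=='w' or 190<c[i][0]<440): print(f,c[i].round(1),s[i],ray(d,*c[i],z).round(4))
E
python3 -c "
from m import *
where(); save('wrist','w2.png'); save('top','t2.png'); org('top1.png'); org('w1.png'); org('w2.png'); org('t2.png')
plan([.61,-.157,.17],0,None,1)"
```

```text
t 4.4 p [ 0.5671 -0.0914  0.1992] psi 89.96 down [ 0.005  0.004 -1.   ] F [0.6 0.5 0.3] w 0.0719
top1.png [397.4 203.4] [392 197  12  14 160] [ 0.6218 -0.1551  0.072 ]
[0.157, -0.0, 0.001, 0.24, 0.45, 0.66, 1]
[0.157, -0.0, 0.001, 0.24, 0.55, 0.59, 1]
[0.157, -0.0, 0.001, 0.24, 0.63, 0.49, 1]
[0.157, -0.0, 0.001, 0.24, 0.7, 0.39, 1]
[0.157, -0.0, 0.001, 0.24, 0.76, 0.27, 1]
[0.157, -0.0, 0.001, 0.24, 0.79, 0.15, 1]
[0.157, -0.0, 0.001, 0.24, 0.8, 0.02, 1]
[0.157, -0.0, 0.001, 0.25, 0.8, -0.1, 1]
[0.157, -0.0, 0.001, 0.25, 0.77, -0.22, 1]
[0.157, -0.0, 0.001, 0.25, 0.73, -0.34, 1]
```

View pics/w2.png

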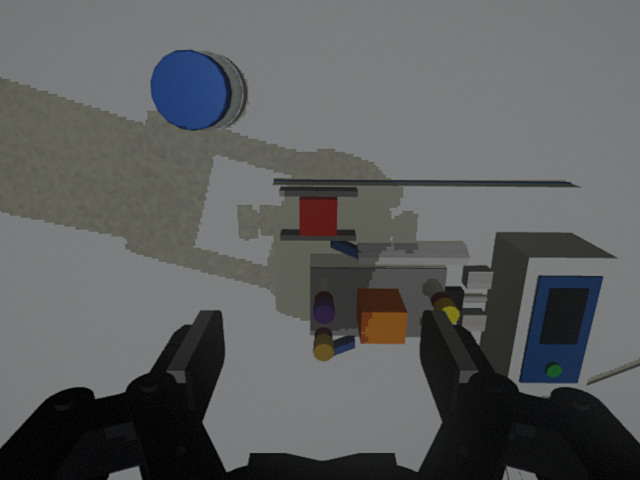

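The carrier has sprung out and now covers the red catch. The grip's top face spans about (361..406, 308..343).

```bash
python3 -c "
from m import *
d=load('w2.png')
for q in((384,325),(361,309),(406,343)): print(ray(d,*q,.072).round(4))"
```

```text
[ 0.6085 -0.1553  0.072 ]
[ 0.5928 -0.1434  0.072 ]
[ 0.624  -0.1692  0.072 ]
```

Call:
arm_command([
  [[0.157,0,0,0.2,0.45,0.65,1],[0.157,0,0,0.2,0.55,0.6,1],[0.157,0,0,0.2,0.65,0.5,1],[0.157,0,0,0.2,0.7,0.4,1],[0.157,0,0,0.2,0.75,0.3,1],[0.157,0,0,0.2,0.8,0.15,1],[0.157,0,0,0.2,0.8,0,1],[0.157,0,0,0.2,0.8,-0.1,1]],
])

```text
clock: 5.5
eef_pos: [0.5903, -0.1424, 0.1547]
tool_rot: [2.051, 0.31, -2.118]
contact_force: [-0.8, 0.7, -0.7]
gripper_width: 0.0853
```

Call:
arm_command([
  [[0.157,0,0,0.2,0.75,-0.2,1],[0.157,0,0,0.2,0.75,-0.35,1],[0,0,0,0,0,0,1]],
])

```text
clock: 5.88
eef_pos: [0.5945, -0.1552, 0.1411]
tool_rot: [-2.132, 0.032, 2.237]
contact_force: [-0.3, 0.1, -0.2]
gripper_width: 0.0857
```

```bash
python3 -c "
from m import *
where(); save('wrist','w3.png'); org('w3.png')"
```

```text
t 5.88 p [ 0.5945 -0.1552  0.1411] psi -2.89 down [-0.047  0.023 -0.999] F [-0.3  0.1 -0.2] w 0.0857
```

View pics/w3.png

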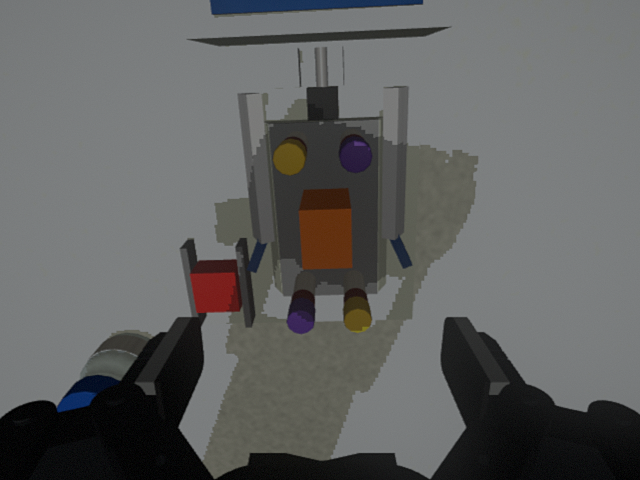

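```bash
python3 -c "
from m import *
d=load('w3.png')
for q in((326,239),(300,208),(351,208),(352,268),(302,270)): print(ray(d,*q,.072).round(4))
plan([.6085,-.156,.105],0,2,1)"
```

```text
[ 0.6082 -0.1576  0.072 ]
[ 0.6239 -0.1464  0.072 ]
[ 0.6229 -0.1697  0.072 ]
[ 0.5925 -0.1694  0.072 ]
[ 0.5925 -0.1452  0.072 ]
[-0.025, 0.024, 0.011, 1.76, 0.06, -0.8, 1]
[-0.025, 0.024, 0.011, 1.78, 0.06, -0.76, 1]
```

Call:
arm_command([
  [[-0.02,0.024,0.011,1.6,0.1,-0.8,1],[-0.02,0.024,0.011,1.6,0.1,-0.7,1],[0,0,0,0,0,0,1]],
])

```text
clock: 6.3
eef_pos: [0.6065, -0.1555, 0.1052]
tool_rot: [-2.217, 0.0, 2.224]
contact_force: [-0.0, 0.0, 0.7]
gripper_width: 0.0854
```

```bash
python3 -c "
from m import *
where(); plan([.6085,-.157,.066],-.5,2,1)"
```

```text
t 6.3 p [ 0.6065 -0.1555  0.1052] psi -0.07 down [-0.003  0.001 -1.   ] F [-0.   0.   0.7] w 0.0854
[0.004, 0.002, 0.001, 1.96, 0.07, -0.11, 1]
[0.004, 0.002, 0.001, 1.96, 0.07, -0.1, 1]
```

Call:
arm_command([
  [[0.004,0.002,0,1.8,0.07,-0.1,1],[0.004,0.002,0,1.6,0.07,-0.1,1],[0,0,0,0.2,0,0,1]],
])

```text
clock: 6.68
eef_pos: [0.6083, -0.1567, 0.0673]
tool_rot: [-2.217, 0.008, 2.216]
contact_force: [-0.2, 0.8, 0.2]
gripper_width: 0.0851
```

```bash
python3 -c "
from m import *
where()"
```

```text
t 6.67 p [ 0.6083 -0.1567  0.0673] psi -0.47 down [ 0.001  0.001 -1.   ] F [-0.2  0.8  0.2] w 0.0851
```

Call:
arm_command([
  [[0,0,0,0,0,0,0],[0,0,0,0,0,0,0],[0,0,0,0,0,0,0],[0,0,0,0,0,0,0],[0,0,0,0,0,0,0],[0,0,0,0,0,0,0]],
], grip_force=60)

```text
clock: 7.42
eef_pos: [0.609, -0.1571, 0.0685]
tool_rot: [-2.219, 0.008, 2.215]
contact_force: [0.6, 0.0, -0.2]
gripper_width: 0.0231
```

Call:
arm_command([
  [[0,0,0,0,0,0.5,0],[0,0,0,0,0,1.0,0],[0,0,0,0,0,1.0,0]],
])

```text
clock: 7.8
eef_pos: [0.583, -0.1568, 0.0685]
tool_rot: [-2.22, 0.008, 2.214]
contact_force: [1.7, 0.2, -1.3]
gripper_width: 0.0231
```

```bash
python3 -c "
from m import *
where()"
```

```text
t 7.8 p [ 0.583  -0.1568  0.0685] psi -0.45 down [ 0.003  0.001 -1.   ] F [ 1.7  0.2 -1.3] w 0.0231
```

Call:
arm_command([
  [[0,0,0,0,0,1.3,0],[0,0,0,0,0,1.5,0],[0,0,0,0,0,1.5,0],[0,0,0,0,0,1.5,0],[0,0,0,0,0,1.5,0],[0,0,0,0,0,0.4,0],[0,0,0,0,0,0,0]],
])

```text
clock: 8.68
eef_pos: [0.4987, -0.1559, 0.0683]
tool_rot: [-2.22, 0.009, 2.213]
contact_force: [0.2, 0.2, -1.1]
gripper_width: 0.023
```

```bash
python3 -c "
from m import *
where(); save('scene','s2.png')"
```

```text
t 8.68 p [ 0.4987 -0.1559  0.0683] psi -0.52 down [ 0.003  0.001 -1.   ] F [ 0.2  0.2 -1.1] w 0.023
```

View pics/s2.png

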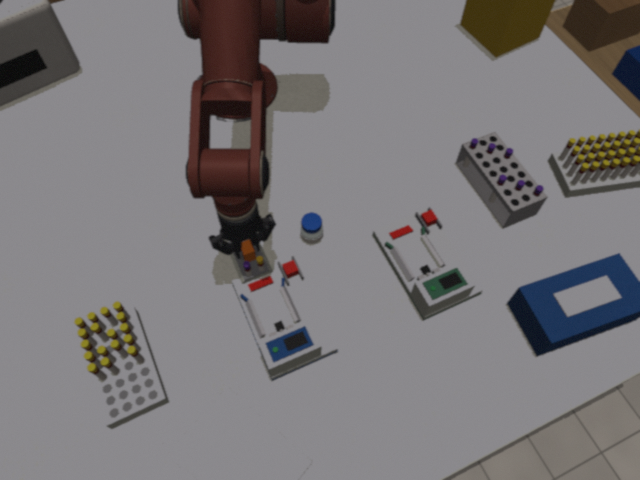

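The mixer is empty and the carrier is free in the jaws. Next: lift it, carry it over to a point in front of the reader, and look from there.

Call:
arm_command([
  [[0,0,0,-2.0,0,0,0],[0,0,0,-4.0,0,0,0],[0,0,0,-3.0,0,0,0],[0,0,0,0,0,0,0]],
])

```text
clock: 9.22
eef_pos: [0.4971, -0.155, 0.1566]
tool_rot: [-2.21, 0.005, 2.221]
contact_force: [-0.7, -0.2, -3.6]
gripper_width: 0.0232
```

```bash
python3 -c "
from m import *
where(); plan([.51,.166,.16],0.3,8,0)"
```

```text
t 9.22 p [ 0.4971 -0.155   0.1566] psi -0.46 down [-0.005  0.004 -1.   ] F [-0.7 -0.2 -3.6] w 0.0232
[-0.002, 0.001, 0.0, -0.03, -4.01, -0.13, 0]
[-0.002, 0.001, 0.0, -0.03, -4.01, -0.13, 0]
[-0.002, 0.001, 0.0, -0.03, -4.01, -0.14, 0]
[-0.002, 0.001, 0.0, -0.03, -4.01, -0.15, 0]
[-0.002, 0.001, 0.0, -0.03, -4.01, -0.15, 0]
[-0.002, 0.001, 0.0, -0.04, -4.01, -0.16, 0]
[-0.002, 0.001, 0.0, -0.04, -4.01, -0.17, 0]
[-0.002, 0.001, 0.0, -0.04, -4.01, -0.17, 0]
```

Call:
arm_command([
  [[0,0,0,0,-2.5,-0.1,0],[0,0,0,0,-4.0,-0.15,0],[0,0,0,0,-4.0,-0.15,0],[0,0,0,0,-4.0,-0.15,0],[0,0,0,0,-4.0,-0.15,0],[0,0,0,0,-4.0,-0.15,0],[0,0,0,0,-4.0,-0.15,0],[0,0,0,0,-3.0,-0.15,0]],
])

```text
clock: 10.22
eef_pos: [0.5036, 0.148, 0.1386]
tool_rot: [-2.178, 0.008, 2.247]
contact_force: [0.3, -0.4, -3.3]
gripper_width: 0.0231
```

```bash
python3 -c "
from m import *
where(); plan([.51,.166,.15],0.3,None,0)"
```

```text
t 10.22 p [0.5036 0.148  0.1386] psi -0.7 down [-0.031  0.006 -0.999] F [ 0.3 -0.4 -3.3] w 0.0231
[-0.018, 0.031, 0.005, -1.15, -1.81, -0.58, 0]
```

Call:
arm_command([
  [[-0.018,0.031,0.005,-1.15,-1.8,-0.6,0],[0,0,0,0,0,0,0]],
])

```text
clock: 10.48
eef_pos: [0.5076, 0.1681, 0.1447]
tool_rot: [2.207, 0.01, -2.225]
contact_force: [-0.4, -0.9, -3.7]
gripper_width: 0.0232
```

```bash
python3 -c "
from m import *
where(); save('wrist','w4.png');save('top','t4.png')"
```

```text
t 10.47 p [0.5076 0.1681 0.1447] psi 0.57 down [-0.008 -0.001 -1.   ] F [-0.4 -0.9 -3.7] w 0.0232
```

View pics/w4.png

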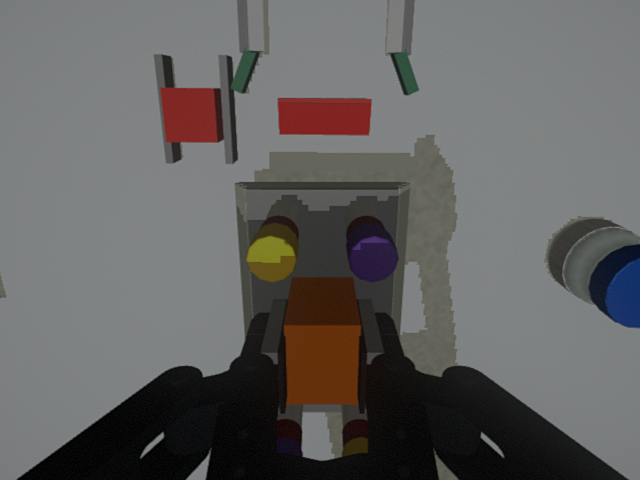

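The wrist view shows the reader's guides with tips at (238,93) and (413,93), the catch at (278..371, 98..134), the button at (191,115), and the carrier's front edge at (238..409, 185), square to them.

```bash
python3 -c "
from m import *
d=load('w4.png')
for n,q,z in (('guideL',(233,93),.034),('guideR',(418,93),.034),('railL out',(241,0),.038),('railL out2',(240,49),.038),('railLin',(267,0),.038),('railLin2',(269,51),.038),('railRin',(387,51),.038),('railRin2',(388,0),.038),('railRo',(413,51),.038),('railRo2',(411,0),.038),('catchL',(279,134.5),.022),('catchR',(371,135),.022),('btn',(191.5,115),.046),('plateL b',(168,163),.046),('plateL t',(158,54),.046),('carrL',(238,184),.1447-.0685+.022),('carrR',(409,184),.1447-.0685+.022)):
  print(n,ray(d,*q,z).round(4))
h=cv2.cvtColor(d['image'],cv2.COLOR_RGB2HSV); m=((h[...,0]<6)&(h[...,1]>150)&(h[...,2]>100)).astype(np.uint8); m[180:]=0
n,l,s,c=cv2.connectedComponentsWithStats(m)
for i in range(1,n):
  if s[i][4]>200:
    b=cv2.boxPoints(cv2.minAreaRect(np.argwhere(l==i)[:,::-1].astype(np.float32))); print(c[i].round(1),b.round(1).tolist(),[ray(d,*q,.046 if c[i][0]<240 else .0245)[:2].round(4).tolist() for q in (c[i],*b)])
g=((h[...,0]>65)&(h[...,0]<95)&(h[...,1]>80)).astype(np.uint8); n,l,s,c=cv2.connectedComponentsWithStats(g)
for i in range(1,n):
  if s[i][4]>100: print('g',c[i],s[i],ray(d,*c[i],.031).round(4))
"
```

```text
guideL [0.5882 0.2133 0.034 ]
guideR [0.5893 0.1182 0.034 ]
railL out [0.63   0.2063 0.038 ]
railL out2 [0.6087 0.2079 0.038 ]
railLin [0.6301 0.194  0.038 ]
railLin2 [0.608  0.1938 0.038 ]
railRin [0.6086 0.1359 0.038 ]
railRin2 [0.6308 0.1369 0.038 ]
railRo [0.6088 0.1232 0.038 ]
railRo2 [0.6309 0.126  0.038 ]
catchL [0.5664 0.1913 0.022 ]
catchR [0.5667 0.1399 0.022 ]
btn [0.5778 0.2321 0.046 ]
plateL b [0.5539 0.2463 0.046 ]
plateL t [0.6055 0.2454 0.046 ]
carrL [0.5548 0.2006 0.0982]
carrR [0.5555 0.1329 0.0982]
[188.9 114.6] [[161.0, 88.0], [216.0, 88.0], [216.0, 141.0], [161.0, 141.0]] [[0.578, 0.2333], [0.5903, 0.2457], [0.5906, 0.2191], [0.5653, 0.2209], [0.565, 0.2486]]
[324.3 116. ] [[277.5, 133.0], [278.0, 97.80000305175781], [370.20001220703125, 99.0], [369.70001220703125, 134.3000030517578]] [[0.5768, 0.1662], [0.5674, 0.1919], [0.586, 0.1912], [0.5859, 0.1416], [0.5673, 0.1409]]
g [242.78825996  70.61215933] [231  51  25  41 477] [0.5991 0.2083 0.031 ]
g [405.95031056  71.95859213] [394  51  24  43 483] [0.5994 0.1246 0.031 ]
```

```bash
python3 -c "
from m import *
plan([.512,.166,.085],0.5,2,0)"
```

```text
[-0.0, 0.005, -0.001, 2.92, 0.03, -0.3, 0]
[-0.0, 0.005, -0.001, 2.92, 0.03, -0.29, 0]
```

Call:
arm_command([
  [[0,0.005,0,2.7,0.05,-0.3,0],[0,0.005,0,2.7,0.05,-0.2,0],[0,0,0,0,0,0,0]],
])

```text
clock: 10.95
eef_pos: [0.5097, 0.1626, 0.0852]
tool_rot: [2.211, 0.001, -2.224]
contact_force: [0.5, -0.4, -3.2]
gripper_width: 0.0231
```

```bash
python3 -c "
from m import *
where(); plan([.512,.166,.0695],0.5,2,0)"
```

```text
t 10.95 p [0.5097 0.1626 0.0852] psi 0.25 down [-0.006 -0.004 -1.   ] F [ 0.5 -0.4 -3.2] w 0.0231
[-0.002, 0.003, -0.002, 0.78, -0.17, -0.12, 0]
[-0.002, 0.003, -0.002, 0.78, -0.17, -0.12, 0]
```

Call:
arm_command([
  [[-0.002,0.003,-0.002,0.7,-0.17,-0.1,0],[-0.002,0.003,-0.002,0.5,-0.17,-0.1,0],[0,0,0,0.1,0,0,0]],
])

```text
clock: 11.32
eef_pos: [0.513, 0.1654, 0.0732]
tool_rot: [2.222, 0.009, -2.215]
contact_force: [-0.5, 0.9, -3.7]
gripper_width: 0.0233
```

```bash
python3 -c "
from m import *
where(); plan([.53,.166,.0695],0.5,2,0)"
```

```text
t 11.32 p [0.513  0.1654 0.0732] psi 0.41 down [ 0.003  0.001 -1.   ] F [-0.5  0.9 -3.7] w 0.0233
[-0.001, -0.001, 0.0, 0.19, -0.02, -0.85, 0]
[-0.001, -0.001, 0.0, 0.19, -0.02, -0.85, 0]
```

Call:
arm_command([
  [[0,-0.002,0,0.25,0,0,0],[0,0,0,0.1,0,0,0]],
])

```text
clock: 11.58
eef_pos: [0.5137, 0.1657, 0.0706]
tool_rot: [2.221, 0.01, -2.215]
contact_force: [-0.6, 0.6, -3.4]
gripper_width: 0.0234
```

Call:
arm_command([
  [[0,0,0,0.05,0,0,0],[0,0,0,0,0,-0.5,0],[0,0,0,0,0,-0.6,0]],
])

```text
clock: 11.95
eef_pos: [0.5253, 0.1659, 0.0704]
tool_rot: [2.222, 0.01, -2.215]
contact_force: [-0.1, 1.0, -2.8]
gripper_width: 0.0232
```

```bash
python3 -c "
from m import *
where()"
```

```text
t 11.95 p [0.5253 0.1659 0.0704] psi 0.44 down [ 0.003  0.001 -1.   ] F [-0.1  1.  -2.8] w 0.0232
```

Call:
arm_command([
  [[0,-0.001,0,0.1,0,-0.6,0],[0,0,0,0.05,0,-0.7,0],[0,0,0,0.05,0,-0.6,0]],
])

```text
clock: 12.32
eef_pos: [0.5465, 0.1661, 0.069]
tool_rot: [2.222, 0.01, -2.215]
contact_force: [0.2, 0.6, -2.5]
gripper_width: 0.0231
```

Call:
arm_command([
  [[0,0,0,0,0,-0.7,0],[0,0,0,0,0,-0.7,0],[0,0,0,0,0,-0.6,0]],
])

```text
clock: 12.7
eef_pos: [0.5682, 0.1663, 0.0691]
tool_rot: [2.223, 0.01, -2.214]
contact_force: [0.6, 1.0, -1.4]
gripper_width: 0.0232
```

```bash
python3 -c "
from m import *
where(); save('wrist','w5.png')"
```

```text
t 12.7 p [0.5682 0.1663 0.0691] psi 0.43 down [ 0.004  0.002 -1.   ] F [ 0.6  1.  -1.4] w 0.0232
```

View pics/w5.png

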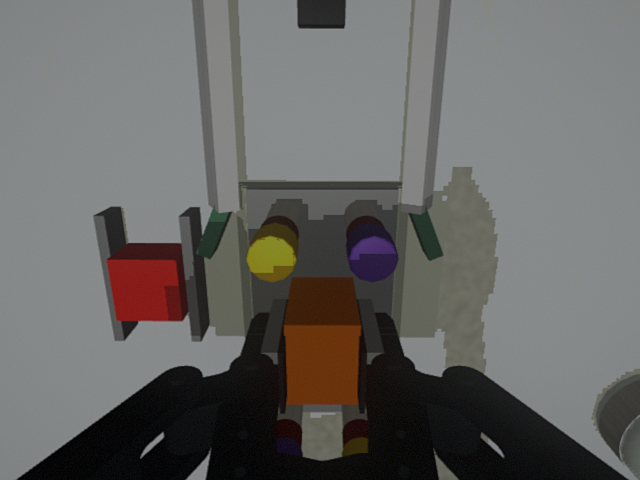

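The carrier's front edge (242..401, 185) is between the rails and centred. I push on.

Call:
arm_command([
  [[0,0,0,0,0,-0.8,0],[0,0,0,0,0,-0.8,0],[0,0,0,0,0,-0.8,0],[0,0,0,0,0,-0.8,0]],
])

```text
clock: 13.25
eef_pos: [0.6027, 0.1665, 0.0693]
tool_rot: [2.223, 0.01, -2.214]
contact_force: [-0.4, 0.2, -2.5]
gripper_width: 0.0229
```

Call:
arm_command([
  [[0,0,0,0,0,-0.5,0],[0,0,0,0,0,-0.5,0]],
])

```text
clock: 13.5
eef_pos: [0.6136, 0.1666, 0.0692]
tool_rot: [2.223, 0.01, -2.214]
contact_force: [0.3, 0.3, -2.3]
gripper_width: 0.0229
```

Call:
arm_command([
  [[0,0,0,0,0,-0.4,0],[0,0,0,0,0,-0.4,0]],
])

```text
clock: 13.75
eef_pos: [0.622, 0.1666, 0.0692]
tool_rot: [2.223, 0.01, -2.214]
contact_force: [0.6, 0.8, -2.4]
gripper_width: 0.0234
```

Call:
arm_command([
  [[0,0,0,0,0,-0.4,0],[0,0,0,0,0,-0.3,0]],
])

```text
clock: 14.0
eef_pos: [0.6267, 0.1667, 0.0688]
tool_rot: [2.213, 0.009, -2.223]
contact_force: [-7.7, -0.0, 4.1]
gripper_width: 0.0226
```

Call:
arm_command([
  [[0,0,0,0,0,-0.25,0]],
])

```text
clock: 14.12
eef_pos: [0.6281, 0.1667, 0.069]
tool_rot: [2.208, 0.009, -2.227]
contact_force: [-7.1, -1.4, 3.7]
gripper_width: 0.0233
```

```bash
python3 -c "
from m import *
where(); plan([.632,.1667,.069],0.4,1,0)"
```

```text
t 14.12 p [0.6281 0.1667 0.069 ] psi 0.43 down [-0.009  0.001 -1.   ] F [-7.1 -1.4  3.7] w 0.0233
[0.0, 0.009, 0.001, -0.01, 0.0, -0.39, 0]
```

Call:
arm_command([
  [[0,0.006,0,0,0,-0.4,0],[0,0.005,0,0,0,-0.4,0]],
], grip_force=80)

```text
clock: 14.38
eef_pos: [0.6329, 0.1668, 0.069]
tool_rot: [2.209, 0.008, -2.226]
contact_force: [-7.6, -1.0, 2.9]
gripper_width: 0.0227
```

Call:
arm_command([
  [[0,0.004,0,0,0,-0.4,0],[0,0.003,0,0,0,-0.35,0]],
])

```text
clock: 14.62
eef_pos: [0.6372, 0.1668, 0.0692]
tool_rot: [2.204, 0.007, -2.229]
contact_force: [-7.7, -1.1, 4.4]
gripper_width: 0.0229
```

```bash
python3 -c "
from m import *
where()"
```

```text
t 14.62 p [0.6372 0.1668 0.0692] psi 0.44 down [-0.011 -0.001 -1.   ] F [-7.7 -1.1  4.4] w 0.0229
```

Call:
arm_command([
  [[0,0.008,0,-0.03,0,-0.35,0]],
])

```text
clock: 14.75
eef_pos: [0.6388, 0.1668, 0.0691]
tool_rot: [2.207, 0.007, -2.227]
contact_force: [-8.1, -1.2, 3.0]
gripper_width: 0.0228
```

Call:
arm_command([
  [[0,0.006,0,0,0,-0.35,0]],
])

```text
clock: 14.88
eef_pos: [0.6401, 0.1668, 0.069]
tool_rot: [2.206, 0.006, -2.227]
contact_force: [-13.7, -1.4, 9.4]
gripper_width: 0.0226
```

Call:
arm_command([
  [[0,0.006,0,0,0,-0.35,0]],
])

```text
clock: 15.0
eef_pos: [0.6403, 0.1669, 0.0692]
tool_rot: [2.201, 0.005, -2.232]
contact_force: [-17.7, -2.9, 11.4]
gripper_width: 0.0228
```

It met the end stop, at 13.7 N then 17.7 N with no further advance. I stop pushing and check the catch.

Call:
arm_command([
  [[0,0.003,0,0,0,0,0],[0,0,0,0,0,0.05,0]],
])

```text
clock: 15.25
eef_pos: [0.6385, 0.1669, 0.0693]
tool_rot: [2.2, 0.005, -2.233]
contact_force: [-3.4, -0.9, 0.4]
gripper_width: 0.0226
```

```bash
python3 -c "
from m import *
where(); d=save('scene','s6.png'); i=d['image'][185:305,355:500,::-1]; a=load('scene1.png')['image'][185:305,355:500,::-1]
cv2.imwrite('pics/c6.png',cv2.resize(np.hstack([a,i]),None,fx=2.7,fy=2.7,interpolation=cv2.INTER_CUBIC))"
```

```text
t 15.25 p [0.6385 0.1669 0.0693] psi 0.42 down [-0.015 -0.003 -1.   ] F [-3.4 -0.9  0.4] w 0.0226
```

View pics/c6.png

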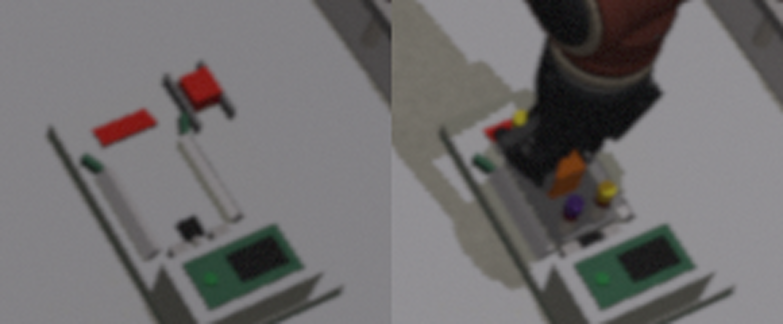

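The carrier is seated and the red catch shows behind it. To test the catch I ease back slightly and watch the force.

Call:
arm_command([
  [[0,0.003,0,0,0,0.1,0]],
])

```text
clock: 15.42
eef_pos: [0.6378, 0.1669, 0.0693]
tool_rot: [2.205, 0.005, -2.228]
contact_force: [2.0, -0.4, -3.6]
gripper_width: 0.0233
```

Call:
arm_command([
  [[0,0.003,0,0,0,0.15,0]],
])

```text
clock: 15.55
eef_pos: [0.6374, 0.1668, 0.0693]
tool_rot: [2.212, 0.005, -2.221]
contact_force: [3.9, -0.7, -3.3]
gripper_width: 0.023
```

Call:
arm_command([
  [[0,0.003,0,0,0,0.15,0]],
])

```text
clock: 15.68
eef_pos: [0.6371, 0.1668, 0.0696]
tool_rot: [2.22, 0.005, -2.214]
contact_force: [2.5, 0.3, -3.5]
gripper_width: 0.0231
```

The force reversed (+2 to +4 N) and the carrier barely moved, so the catch holds. I release and rise.

Call:
arm_command([
  [[0,0,0,0,0,0,1],[0,0,0,0,0,0,1],[0,0,0,0,0,0,1],[0,0,0,0,0,0,1],[0,0,0,0,0,0,1],[0,0,0,-1.0,0,0,1]],
])

```text
clock: 16.42
eef_pos: [0.637, 0.167, 0.0808]
tool_rot: [2.219, 0.006, -2.214]
contact_force: [-0.3, -0.3, 0.6]
gripper_width: 0.0851
```

Call:
arm_command([
  [[0,0,0,-3.0,0,0,1],[0,0,0,-5.0,0,0,1],[0,0,0,-5.0,0,2.0,1],[0,0,0,0,0,4.0,1],[0,0,0,0,0,3.0,1],[0,0,0,0,0,0,1]],
])

```text
clock: 17.18
eef_pos: [0.5463, 0.1668, 0.2214]
tool_rot: [2.228, 0.007, -2.206]
contact_force: [0.3, -0.5, -0.1]
gripper_width: 0.0853
```

```bash
python3 -c "
from m import *
where(); save('wrist','w7.png'); save('top','t7.png'); org('t7.png')"
```

```text
t 17.18 p [0.5463 0.1668 0.2214] psi 0.41 down [ 0.01  -0.001 -1.   ] F [ 0.3 -0.5 -0.1] w 0.0853
```

View pics/w7.png

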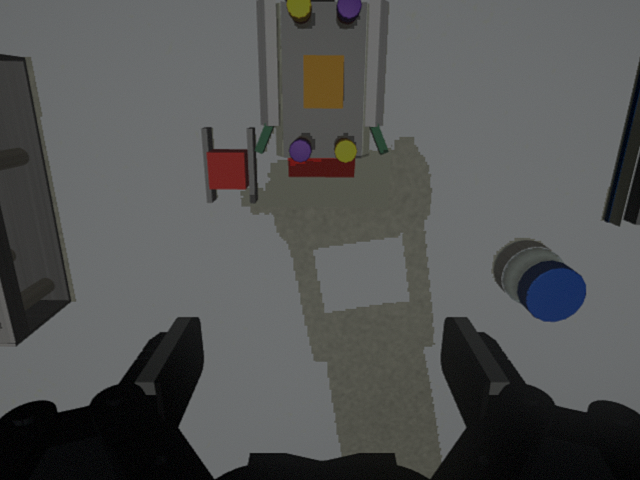

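```bash
python3 -c "
from m import *
d=load('w7.png'); print('grip',ray(d,324,82,.072).round(4),'rear edge',ray(d,324,158,.036).round(4),'jar',ray(d,555,291,.06).round(3),'btn',ray(d,228,170,.046).round(4))
finish_job(); where()"
```

```text
grip [0.6361 0.1649 0.072 ] rear edge [0.5859 0.1642 0.036 ] jar [ 0.493 -0.007  0.06 ] btn [0.5783 0.2316 0.046 ]
the job is handed in; nothing more can be done
the job is handed in; nothing more can be done
```

The carrier is in the green reader with the catch holding it, and I handed the job in at about 17 s of the 64 s allowed. `finish_job` gives no verdict.

- **Release from the mixer:** I pressed the red button until it bottomed out, at 12 N. The carrier sprang out over the catch, and I drew it straight out by the orange grip.
- **Docking:** I lowered the carrier in front of the reader and slid it in until it met the end stop. I aimed to stop at 11 to 15 N. The last step read 17.7 N, slightly over that but below the 25 N limit, and then I stopped pushing.
- **Catch check:** When I eased back, the force reversed to +2 to +4 N and the carrier barely moved. After letting go, the grip measured x = 0.636 m, against 0.637 m for the gripper at release, so the ejector did not push it back. The last picture shows the red catch exposed behind the carrier's rear edge.
- **Surroundings:** The jar measured in its original place (0.493, -0.007). I did not re-measure the rack and tray at the end, but the arm never came near them. The gripper is open and clear, with contact force about zero.

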